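# Slide the label plate out over the end of the ledge

### The arm

A 6-joint arm with a two-finger parallel gripper is mounted at the origin on the work surface; the furniture and walls round the work are solid. World frame = base frame: x ahead of the robot, y to its left, z up, the work surface at z = 0. Lengths are in m, angles in rad, forces in N, time in s.
With the tool pointing down it reaches from about 0.3 to 0.875 m from the base axis. Payload 4.2 kg.
Tool frame: the origin (TCP) lies midway between the tips of the shut fingers; the grasp point (between the pads) lies 19 mm behind it; z points along the fingers, y is the line along which they close (so a half turn about z gives the same grasp; the last joint's range is limited). The gripper opens to 85 mm and grips with 20 to 120 N. Pads are 22 mm wide; open, the fingers measure 114 mm over their backs; the gripper's body (76 mm by 85 mm) begins 54 mm behind the grasp point. The pads swing forward as they close: fully open they stand 13 mm farther back than shut.
Start: joints at [-1.126, 0.32, 1.565, -0, 1.257, -0.02], TCP at [0.258, -0.514, 0.231] pointing down, gripper open.
Joint ranges: [-3.11, 3.11], [-0.84, 2.01], [0.21, 2.61], [-1.34, 4.49], [0.05, 2.63], [-2.56, 2.56]. Speed limits (rad/s): [2.57, 2.57, 3.14, 3.14, 3.14, 3.14].

### API

Orientations are given as a unit quaternion [x, y, z, w].
In Python, from plant import env gives the robot as it stands.
- The arm moves only by the tool arm_command, never from a script. Its argument "rows" is a list of rows, each a list of 3 entries, a list of its own where there are three numbers: the opening in per cent of the stroke, from 0 (shut) to 100 (fully open), then the shift along the tool's x, y, z in mm, then the turn about the tool's z in degrees. In form: [[jaw, [dx, dy, dz], roll], ...]. A call has 1 to 8 rows; each row shifts and turns the commanded pose from where the row before left it, along the tool's axes as they then stand; what a row does not reach is not made up. A row lasts 1/10 s, in which the tool goes at most 50 mm and 8.59 degrees, less where a joint would pass 70% of its speed; a pose out of reach is approached as far as the arm can. A call is refused whole if a number of a shift passes 50 or a number of a turn 8.59, either way. A call with a gripper value outside its range is refused whole. The fingers move at their own pace and stop on an object; the grip force is fixed at half the most. Time passes only in rows, so rows that do not move let the fingers close. It gives the time, the measured TCP pose, the force, the opening and the grip force at its end, in the units of the state.
- env.read_state(): the state, without advancing time (a new reading comes with each control period).
- env.snapshot(name): name is "scene" or "top" or "wrist"; returns a dict with "image" (420x560x3 uint8, red, green, blue), "K" (3x3 intrinsics, pixels), "R" (3x3) and "t" (3): a world point X has camera coordinates R X + t. Camera axes: x right, y down, z forward; pixel columns grow to the right and rows downward; lengths in m; the calibration is good to about 2 mm. A picture is of the moment at which its call begins. There is no depth.
- env.sign_off(): hands the job in; it is judged then, once.
The state is a dict: "time_s": time; "joints": joint angles; "dq": joint speeds; "joint_torque": joint torques, N m; "eef_pos": TCP position; "tool_rot": TCP orientation; "wrist_force": force on the tool from outside, world axes, zero at the start; "wrist_torque": the same for the moment, N m; "finger_gap": opening from 0.0 (shut) to 1.0 (fully open); "grasp_force": force on a finger pad.
Only numpy, scipy, OpenCV 4.12 (cv2) and the standard library are available. Lean on these libraries where they do the work, as an engineer would, in place of code of your own. Each camera call takes 0.05 s, during which the arm holds its last target. There are 200 camera calls.

### The job

Tip the upright steel stop at the right-hand end of the raised ledge over to the far side so that it lies down out of the way, then push the label plate along the ledge until about 3 cm of it sticks out past that end, so that its edge can be taken from below later. Only push with the fingertips: do not grip or lift the plate. Leave it lying flat and square with the ledge, and leave the jar on the ledge and the other things around where they are.

Things in the scene. Friction and masses are not known exactly. Their poses are not given: they have to be found in the camera images.
- ledge: fixed plywood ledge, 130 mm deep (its x, away from the robot), 360 mm long (its y, to the left); origin at the centre of its underside on the table; its flat top is 60 mm above the table. An aluminium fence, 18 mm high, 14 mm thick, stands along the far edge of the top (inner face x = +51 mm, y = -120 to +180 mm); the near edge is open
- ledge_end (a point): middle of the top edge of the ledge's right-hand end (ledge y = -180 mm, x = 0, 60 mm above the table); axes as the ledge's
- stop (a joint): angle of the stop, a steel bar 26 mm wide, 8 mm thick, that turns in the plane of the ledge's right-hand end face about a screw (point stop_screw). 0 = upright, in the plate's way, tip 46 mm above the ledge's top; 1.57 = lying level to the far side (ledge +x), wholly below the top, at its limit. It tips only that way, with under 1 N, and falls by itself from about 0.4 rad on
- stop_screw (a point): the stop's turning axis (along the ledge's y), in the middle of the bar's thickness: ledge x = 0, y = -186 mm, 34 mm above the table, 72.5 mm below the tip of the upright bar
- stop_tip (a point): free tip of the stop, in the middle of the bar's width and thickness
- label_plate: loose flat aluminium label plate with four small screw holes in its corners, lying on top of the ledge: 74 mm (its x, across the ledge) by 110 mm (its y, along the ledge) by 6 mm thick, 0.09 to 0.18 kg; origin at the centre of its underside. At the start it lies within 0.1 rad of square with the ledge.
- plate_edge (a point): middle of the plate's right-hand (leading) short edge, at its underside; the trailing short edge is 110 mm from it along the plate's +y
- white_jar: bystander: small white jar, 34 mm across, 45 mm high, standing on the left end of the ledge; origin under its centre
- plain_blank: bystander: smaller plain aluminium plate without holes, 60 x 90 x 6 mm, lying on the table on the near side of the ledge; origin at the centre of its underside
- dropper_bottle: bystander: white dropper bottle, 25 mm across, 66 mm high, on the table on the near side of the ledge; origin under its centre
- marker: bystander: marker pen, 131 mm long, 17 mm high, lying on the table behind the ledge, along it
- reagent_bottle: bystander: small black bottle, 35 x 31 x 60 mm, on the table behind the ledge; origin under its centre
- wash_bottle: bystander: squeeze wash bottle with red cap, 101 x 67 x 208 mm, on the table left of the ledge; origin at its underside
- jar_lid: bystander: jar lid, 32 mm across, 20 mm high, on the table on the near side of the ledge; origin under its centre

How it is judged:
On the way, in this order (a step that is already met when the one before it is completed fails the run):
1. the stop lies down on the far side (value of joint stop above 1.4 rad), for 0.2 s.
2. the plate sticks out past the ledge's end by 18 to 42 mm (y of plate_edge in the frame of ledge_end between -0.042 and -0.018 m), for 0.2 s.
At the end, for the whole second after the job is handed in: The stop lies down (over 1.4 rad); the label plate rests flat on the ledge, its leading edge 18 to 42 mm past the ledge's right-hand end, square with the ledge to 0.2 rad, not hanging out over the near edge (its centre less than 35 mm to the near side of the ledge's middle), at rest (all of step 2 and angle between the y axis of label_plate and the y axis of ledge, either way round below 0.2 rad and x of label_plate in the frame of ledge above -0.035 m and height (world z) of label_plate between 0.056 and 0.064 m and angle between label_plate's own z axis and vertical below 0.06 rad and value of joint stop above 1.4 rad and linear speed of label_plate below 0.01 m/s); the robot touches nothing.
It fails at once if the plate is lifted, tipped or falls off the ledge (height (world z) of label_plate above 0.072 m or height (world z) of label_plate below 0.05 m or angle between label_plate's own z axis and vertical above 0.2 rad).
It fails at once if the plate is pushed out more than 48 mm (y of plate_edge in the frame of ledge_end below -0.048 m).
It fails at once if a bystander is moved more than 25 mm or tipped over (distance of any of plain_blank, white_jar, dropper_bottle, marker, reagent_bottle, wash_bottle, jar_lid from where it was at the start of the episode above 0.025 m or angle between any of plain_blank, white_jar, dropper_bottle, marker, reagent_bottle, wash_bottle, jar_lid's own z axis and vertical above 0.5 rad).
It also fails if it takes over 54 s, if anything falls off the work surface, if the arm or the gripper's body presses on something with over 40 N, if the wrist force passes 120 N, or if a joint passes its speed limit or range.

## Working session

There is one attempt and no reset: what is moved stays moved. The work goes in short steps, Python scripts to look and compute and a tool call to move; the robot and the scene stay as the last step left them, time stands still between calls to the robot, and variables do not carry over. Pictures are saved under pics/ and viewed, at most 10 in all, crops included, and the job is handed in when it is done.

Besides the shell and the picture viewer there is one more tool, called after "Call:" in YAML: its name, and indented under it one key for each argument. arm_command: Moves the arm, as the interface text tells. Its arguments: {"type":"object","properties":{"rows":{"type":"array","items":{"type":"array"}}},"required":["rows"]}

```bash
mkdir -p pics
cat > h.py <<'E'
import numpy as np, cv2
from plant import env
def ray(s,u,v,z):
    d=s["R"].T@np.linalg.inv(s["K"])@np.array([u,v,1.]); c=-s["R"].T@s["t"]
    return c+d*(z-c[2])/d[2]
def proj(s,X):
    p=s["K"]@(s["R"]@np.array(X)+s["t"]); return p[:2]/p[2]
def snap(n,f):
    s=env.snapshot(n); cv2.imwrite("pics/"+f+".png",s["image"][:,:,::-1]); np.savez("pics/"+f+".npz",**s); return s
E
python3 - <<'E'
from h import *
for n in("top","scene"):
    s=snap(n,n+"1"); print(n,-s["R"].T@s["t"],s["K"][0,0])
st=env.read_state(); print(st["time_s"],st["tool_rot"],st["eef_pos"],st["finger_gap"])
E
```

```text
top [0.47113863 0.07804392 0.93648514] 439.2135388137578
scene [0.04365224 0.5403466  0.70264367] 402.422500133977
0.1 [ 9.73115397e-01  2.30316823e-01 -1.65377571e-04 -7.46994325e-04] [ 0.25755992 -0.51363568  0.23057761] 1.0011140340997338
```

View pics/top1.png

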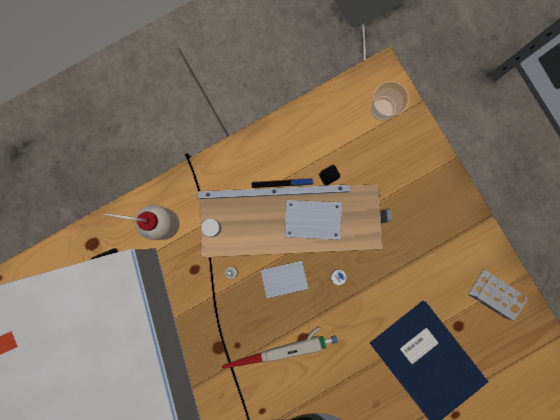

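View pics/scene1.png

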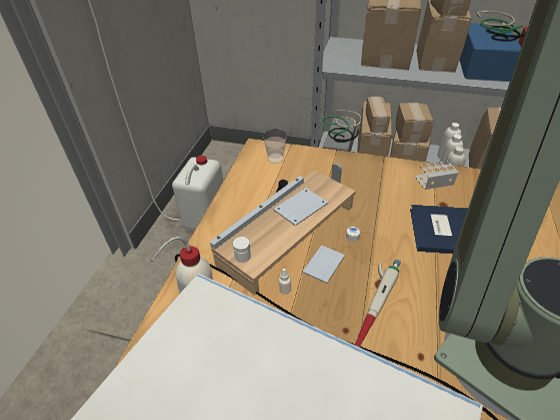

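The top view shows the ledge with corners near (203,257), (382,249) and (380,184), the plate around (313,220), the stop at (386,216) and the jar at (210,228). The scene view shows the stop upright at (337,173).

Run:
```python
from h import *
s=dict(np.load("pics/top1.npz")); im=s["image"]
c=im[165:295,190:400]; cv2.imwrite("pics/crop1.png",cv2.resize(c[:,:,::-1],None,fx=3.8,fy=3.8,interpolation=cv2.INTER_CUBIC))
hsv=cv2.cvtColor(im,cv2.COLOR_RGB2HSV)
m=((hsv[...,1]<70)&(hsv[...,2]>90)).astype(np.uint8)
m=cv2.morphologyEx(m,cv2.MORPH_OPEN,np.ones((3,3)))
for ct in cv2.findContours(m,0,2)[0]:
    r=cv2.minAreaRect(ct); 
    if 30<cv2.contourArea(ct)<4000 and 190<r[0][0]<400 and 160<r[0][1]<310:
        P=np.array([ray(s,*p,.066) for p in cv2.boxPoints(r)])
        print(r, cv2.contourArea(ct), "ctr",P.mean(0).round(4),"sides",np.linalg.norm(P[1]-P[0]).round(4),np.linalg.norm(P[2]-P[1]).round(4),P[:,:2].round(3).tolist())
for p in [(203,257),(382,249),(380,184)]: print(p,ray(s,*p,.06).round(4))
```

```text
((338.5, 277.0), (14.0, 15.0), 90.0) 128.0 ctr [ 0.3992 -0.036   0.066 ] sides 0.0294 0.0272 [[0.413, -0.021], [0.413, -0.051], [0.386, -0.051], [0.385, -0.021]]
((231.0, 272.5), (11.0, 12.0), 90.0) 104.5 ctr [0.4062 0.1754 0.066 ] sides 0.0237 0.0215 [[0.417, 0.187], [0.417, 0.164], [0.396, 0.163], [0.395, 0.187]]
((283.9438171386719, 279.0898742675781), (29.081829071044922, 43.322933197021484), 77.00537872314453) 1190.0 ctr [0.3943 0.0711 0.066 ] sides 0.0853 0.0567 [[0.412, 0.119], [0.432, 0.036], [0.377, 0.023], [0.357, 0.106]]
((210.0, 227.5), (17.0, 18.0), 90.0) 247.5 ctr [0.4944 0.2184 0.066 ] sides 0.0358 0.0337 [[0.511, 0.237], [0.511, 0.201], [0.478, 0.2], [0.477, 0.236]]
((389.0, 214.5), (11.0, 4.0), 90.0) 34.0 ctr [ 0.5229 -0.1361  0.066 ] sides 0.0079 0.0218 [[0.534, -0.132], [0.534, -0.14], [0.512, -0.14], [0.512, -0.132]]
((312.794921875, 219.4090576171875), (56.40414047241211, 37.72665786743164), 2.6630005836486816) 2037.0 ctr [0.5121 0.0147 0.066 ] sides 0.0749 0.112 [[0.477, 0.072], [0.552, 0.069], [0.547, -0.043], [0.473, -0.039]]
((273.95196533203125, 191.46734619140625), (7.805514812469482, 152.25399780273438), 87.33700561523438) 935.5 ctr [0.5671 0.0923 0.066 ] sides 0.3036 0.0156 [[0.567, 0.244], [0.583, -0.059], [0.567, -0.06], [0.551, 0.243]]
(203, 257) [0.4358 0.2322 0.06  ]
(382, 249) [ 0.4546 -0.1231  0.06  ]
(380, 184) [ 0.5843 -0.1202  0.06  ]
```

View pics/crop1.png

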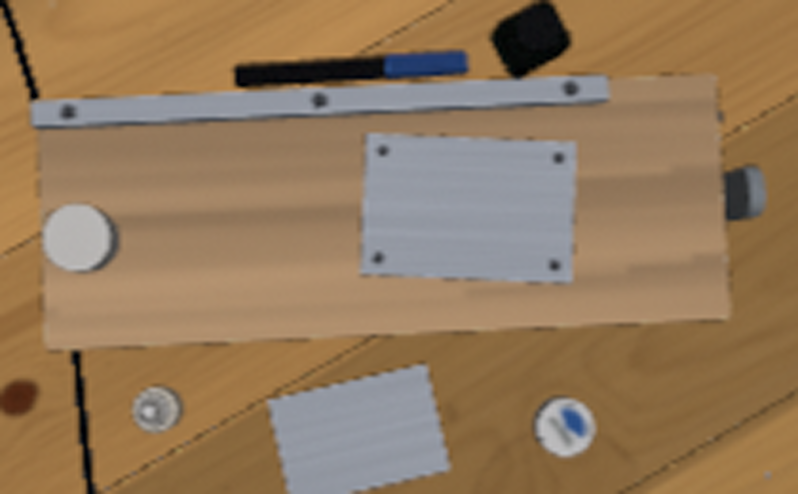

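The crop confirms the plate turned about 5° from the ledge and centred across it. The stop stands at (389,214) in the full image, which is world (0.52,-0.13). The ledge is yawed about 3° and its right-hand end is at about (0.520,-0.122). I'll shut the fingers and align the tool with the ledge first.

Call:
arm_command:
  rows:
    - [0,[0,0,0],-8.3]
    - [0,[0,0,0],-8.3]
    - [0,[0,0,0],-8.3]
    - [0,[0,0,0],-8.3]
    - [0,[0,0,0],-8.3]
    - [0,[0,0,0],-8.3]
    - [0,[0,0,0],-8.3]
    - [0,[0,0,0],-8.3]

```text
time_s: 0.9
eef_pos: [0.2576, -0.5138, 0.2308]
tool_rot: [0.686, 0.728, 0.0, -0.0]
wrist_force: [0.9, -0.4, -0.6]
finger_gap: 0.006
grasp_force: 0.0
```

Call:
arm_command:
  rows:
    - [0,[46,28,0],0]
    - [0,[46,28,0],0]
    - [0,[46,28,0],0]
    - [0,[46,28,0],0]
    - [0,[46,28,0],0]
    - [0,[46,28,0],0]
    - [0,[46,28,0],0]
    - [0,[46,28,0],0]

```text
time_s: 1.7
eef_pos: [0.4477, -0.1599, 0.2312]
tool_rot: [0.688, 0.726, -0.0, -0.0]
wrist_force: [1.1, -0.6, 0.4]
finger_gap: -0.004
grasp_force: 0.0
```

Run:
```python
from h import *
from scipy.spatial.transform import Rotation as R
st=env.read_state(); M=R.from_quat(st["tool_rot"]).as_matrix()
print(st["time_s"],st["eef_pos"],st["finger_gap"]); print(M.round(3)); print((M.T@(np.array([.465,-.13,.085])-st["eef_pos"])*1000).round(1))
```

```text
1.7 [ 0.44772854 -0.15985311  0.23117369] -0.004239385759709022
[[-0.053  0.999 -0.   ]
 [ 0.999  0.053 -0.   ]
 [-0.    -0.    -1.   ]]
[ 28.9  18.8 146.2]
```

Call:
arm_command:
  rows:
    - [0,[4,0,30],0]
    - [0,[0,0,40],0]
    - [0,[0,0,40],0]
    - [0,[0,0,36],0]
    - [0,[0,0,0],0]
    - [0,[0,0,0],0]

```text
time_s: 2.3
eef_pos: [0.4473, -0.1579, 0.0855]
tool_rot: [0.688, 0.726, -0.0, -0.0]
wrist_force: [-0.3, -0.8, 0.5]
finger_gap: 0.004
grasp_force: 0.0
```

Run:
```python
from h import *
s=snap("wrist","w1"); st=env.read_state(); print(st["time_s"],st["eef_pos"])
print(proj(s,[.52,-.122,.06]),proj(s,[.52,-.128,.106]),proj(s,st["eef_pos"]))
```

```text
2.35 [ 0.44822729 -0.15827873  0.0865898 ]
[413.5969919  191.18122932] [456.66846023 230.54029299] [282.95703329 265.68060084]
```

View pics/w1.png

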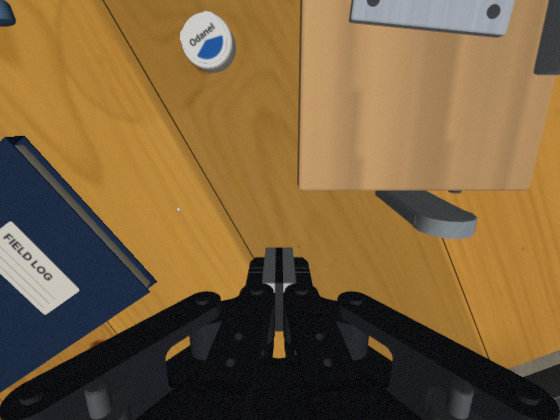

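The wrist view shows the ledge end edge at row 190 and the upright stop's tip at about (450,225), both close to the predicted points. The fingers are near-side and right of it.

Call:
arm_command:
  rows:
    - [0,[14,0,0],0]
    - [0,[14,0,0],0]
    - [0,[0,0,0],0]
    - [0,[0,15,0],0]
    - [0,[0,15,0],0]
    - [0,[0,12,0],0]
    - [0,[0,10,0],0]
    - [0,[0,10,0],0]

```text
time_s: 3.15
eef_pos: [0.5081, -0.1264, 0.0854]
tool_rot: [0.688, 0.726, -0.0, -0.0]
wrist_force: [-0.9, -0.0, -0.3]
finger_gap: 0.002
grasp_force: 0.1
```

Call:
arm_command:
  rows:
    - [0,[0,10,0],0]
    - [0,[0,10,0],0]
    - [0,[0,10,0],0]
    - [0,[0,10,0],0]
    - [0,[0,0,0],0]
    - [0,[0,0,0],0]

```text
time_s: 3.75
eef_pos: [0.5474, -0.1244, 0.0851]
tool_rot: [0.688, 0.726, -0.0, -0.0]
wrist_force: [-0.5, -0.4, -1.3]
finger_gap: -0.003
grasp_force: 0.0
```

Run:
```python
from h import *
s=snap("wrist","w2"); st=env.read_state(); print(st["time_s"],st["eef_pos"],st["wrist_force"])
```

```text
3.8 [ 0.54708155 -0.12442731  0.08512892] [-0.21972794  0.21129555  0.59626315]
```

View pics/w2.png

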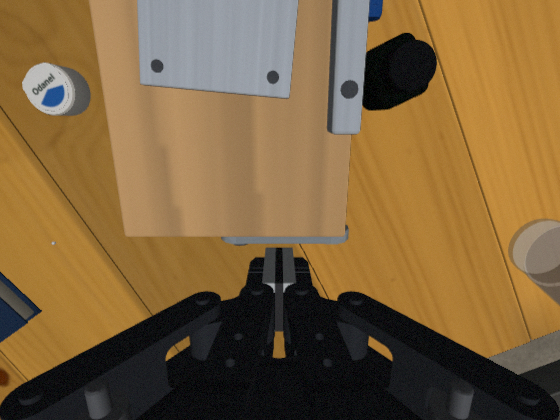

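The wrist view shows the stop lying level behind the end face, from (225,240) to (348,235). Next I'll lift and go behind the plate's trailing edge.

Call:
arm_command:
  rows:
    - [0,[0,0,-25],0]
    - [0,[0,0,-20],0]
    - [0,[37,-4,0],0]
    - [0,[37,-4,0],0]
    - [0,[37,-5,0],0]
    - [0,[37,-5,0],0]
    - [0,[36,-5,0],0]
    - [0,[36,-4,0],0]

```text
time_s: 4.6
eef_pos: [0.5078, 0.0949, 0.1304]
tool_rot: [0.688, 0.725, -0.0, -0.0]
wrist_force: [0.7, -0.5, -0.8]
finger_gap: -0.0
grasp_force: 0.0
```

Call:
arm_command:
  rows:
    - [0,[0,0,20],0]
    - [0,[0,0,20],0]
    - [0,[0,0,15],0]
    - [0,[0,0,0],0]
    - [0,[0,0,0],0]

```text
time_s: 5.1
eef_pos: [0.5088, 0.0936, 0.0755]
tool_rot: [0.688, 0.725, -0.0, -0.0]
wrist_force: [0.4, 0.7, -0.1]
finger_gap: 0.0
grasp_force: 0.0
```

Run:
```python
from h import *
s=snap("wrist","w3"); st=env.read_state(); print(st["time_s"],st["eef_pos"],st["wrist_force"])
print(proj(s,[.5145,.0705,.066]),proj(s,[.477,.072,.066]),proj(s,[.552,.069,.066]))
```

```text
5.15 [0.50930167 0.09367691 0.07605359] [ 0.39175306 -0.82659303 -0.33446845]
[288.93287323 293.71317038] [222.25868952 288.33780873] [354.85500016 299.02790022]
```

View pics/w3.png

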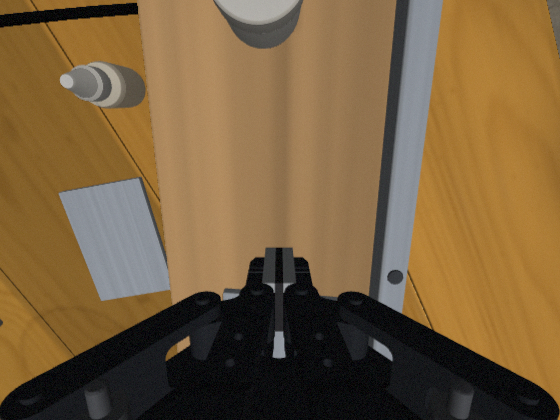

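The wrist view shows the fingers behind the trailing edge. The edge's left corner is at (225,291), as predicted. I'll go down to about 3 mm above the ledge and push.

Call:
arm_command:
  rows:
    - [0,[0,0,7],0]
    - [0,[0,0,6],0]
    - [0,[0,0,0],0]
    - [0,[-5,0,0],0]
    - [0,[-5,0,0],0]
    - [0,[-5,0,0],0]
    - [0,[-5,0,0],0]
    - [0,[-5,0,0],0]

```text
time_s: 5.95
eef_pos: [0.5103, 0.0684, 0.0624]
tool_rot: [0.688, 0.725, 0.0, 0.0]
wrist_force: [0.2, 0.6, 0.2]
finger_gap: 0.001
grasp_force: 0.4
```

Call:
arm_command:
  rows:
    - [0,[-6,0,0],0]
    - [0,[-6,0,0],0]
    - [0,[-6,0,0],0]
    - [0,[-6,0,0],0]
    - [0,[-6,0,0],0]
    - [0,[-6,0,0],0]
    - [0,[-6,0,0],0]
    - [0,[0,0,0],0]

```text
time_s: 6.75
eef_pos: [0.5125, 0.026, 0.0623]
tool_rot: [0.688, 0.725, -0.0, 0.0]
wrist_force: [-0.9, 0.2, -0.3]
finger_gap: -0.002
grasp_force: 0.0
```

```bash
cat > m.py <<'E'
from h import *
import sys
s=snap("top",sys.argv[1]); im=s["image"]; st=env.read_state(); print(st["time_s"],st["eef_pos"],st["wrist_force"])
cv2.imwrite("pics/"+sys.argv[1]+"c.png",cv2.resize(im[165:295,190:400,::-1],None,fx=3.8,fy=3.8,interpolation=cv2.INTER_CUBIC))
print("end edge px",proj(s,[.520,-.122,.06]))
E
python3 m.py t2
```

```text
6.8 [0.51246278 0.0262992  0.06223302] [0.90495259 0.54033431 0.09184439]
end edge px [381.17440671 216.05425383]
```

View pics/t2c.png

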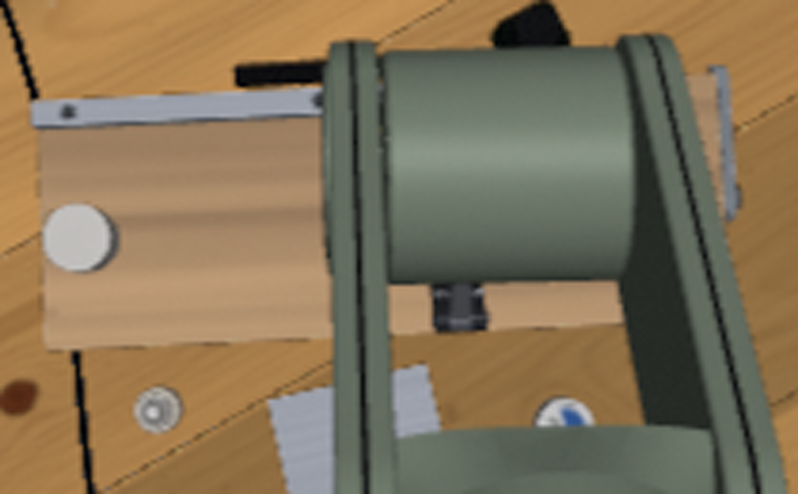

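The arm hides the plate in the top view, though the stop is visibly down at (720,140). I'll push up to a safe intermediate point, then back off and measure.

Call:
arm_command:
  rows:
    - [0,[-7,0,0],0]
    - [0,[-7,0,0],0]
    - [0,[-7,0,0],0]
    - [0,[-7,0,0],0]
    - [0,[-7,0,0],0]
    - [0,[-6,0,0],0]
    - [0,[-4,0,0],0]
    - [0,[0,0,0],0]

```text
time_s: 7.6
eef_pos: [0.515, -0.0187, 0.0623]
tool_rot: [0.688, 0.725, -0.0, 0.0]
wrist_force: [0.1, 0.5, -0.3]
finger_gap: -0.001
grasp_force: 0.0
```

Run:
```python
from h import *
s=snap("scene","s2"); st=env.read_state(); print(st["time_s"],st["eef_pos"],st["wrist_force"])
im=s["image"][140:290,190:390]; cv2.imwrite("pics/s2c.png",cv2.resize(im[:,:,::-1],None,fx=4,fy=4,interpolation=cv2.INTER_CUBIC))
e=np.array([.520,-.122]);X=np.array([.9986,.0523]);Y=np.array([-.0523,.9986])
for x in(-.037,.037):
  for y in(-.03,-.018,.08): print(x,y,((proj(s,[*(e+x*X+y*Y),.066])-[190,140])*4).round())
```

```text
7.65 [ 0.51494768 -0.0183914   0.06234029] [-0.43764323  0.49629149 -0.43010557]
-0.037 -0.03 [654. 153.]
-0.037 -0.018 [644. 162.]
-0.037 0.08 [550. 240.]
0.037 -0.03 [560. 107.]
0.037 -0.018 [549. 115.]
0.037 0.08 [454. 188.]
```

View pics/s2c.png

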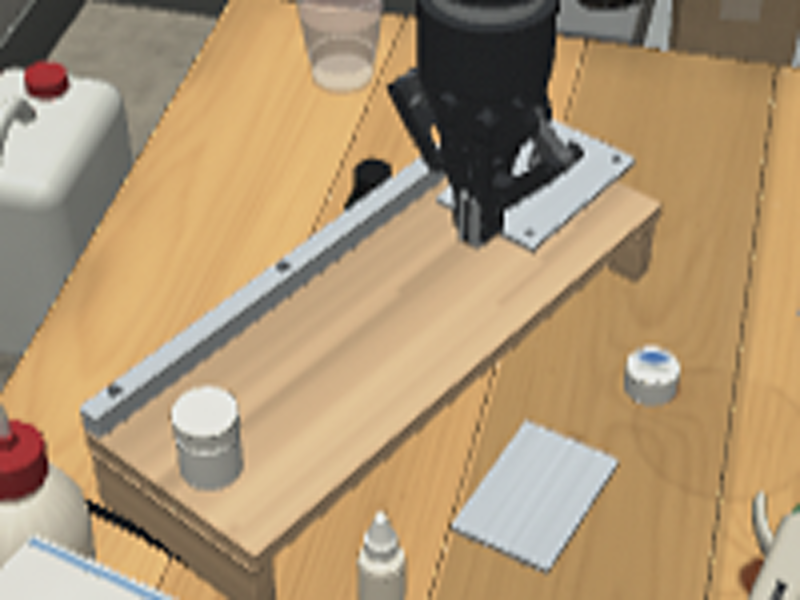

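The scene view shows the plate with its near corners at (634,160) and (533,248) in the crop, square to the ledge. Its leading edge is already about 17 mm past the end, so about 13 mm more is needed.

Call:
arm_command:
  rows:
    - [0,[-4,0,0],0]
    - [0,[-4,0,0],0]
    - [0,[-3,0,0],0]
    - [0,[-2,0,0],0]
    - [0,[0,0,0],0]
    - [0,[8,0,0],0]
    - [0,[12,0,-5],0]
    - [0,[0,0,-30],0]

```text
time_s: 8.45
eef_pos: [0.5118, -0.0092, 0.0952]
tool_rot: [0.688, 0.726, -0.002, -0.003]
wrist_force: [0.3, -0.1, -0.2]
finger_gap: 0.003
grasp_force: 0.0
```

Call:
arm_command:
  rows:
    - [0,[0,0,-40],0]
    - [0,[0,-40,-20],0]
    - [0,[0,-45,0],0]
    - [0,[0,-45,0],0]
    - [0,[0,-30,0],0]
    - [0,[0,0,0],0]
    - [0,[0,0,0],0]

```text
time_s: 9.15
eef_pos: [0.355, -0.019, 0.158]
tool_rot: [0.688, 0.726, 0.001, 0.001]
wrist_force: [-0.2, 0.0, 0.4]
finger_gap: -0.002
grasp_force: 0.0
```

Run:
```python
from h import *
s=snap("scene","s3"); st=env.read_state(); print(st["time_s"],st["eef_pos"],st["wrist_force"])
im=s["image"]; cv2.imwrite("pics/s3c.png",cv2.resize(im[140:290,190:390,::-1],None,fx=4,fy=4,interpolation=cv2.INTER_CUBIC))
hsv=cv2.cvtColor(im,cv2.COLOR_RGB2HSV)
m=((hsv[...,1]<70)&(hsv[...,2]>120)).astype(np.uint8)
e=np.array([.520,-.122]);X=np.array([.9986,.0523]);Y=np.array([-.0523,.9986])
for ct in cv2.findContours(m,0,2)[0]:
    a=cv2.contourArea(ct)
    if a>300 and 270<ct[:,0,0].mean()<380 and 140<ct[:,0,1].mean()<225:
        P=np.array([ray(s,*p[0],.066)[:2]-e for p in ct]); L=np.c_[P@X,P@Y]*1000
        print(a,cv2.minAreaRect(L.astype(np.float32)))
```

```text
9.2 [ 0.35584318 -0.01910597  0.1579789 ] [-0.07711949  0.79860575  0.85050331]
823.0 ((5.692205429077148, 27.225299835205078), (77.781494140625, 116.18046569824219), 1.366637945175171)
379.0 ((205.74571228027344, 3.5517807006835938), (60.012596130371094, 117.21028137207031), 40.37059020996094)
```

View pics/s3c.png

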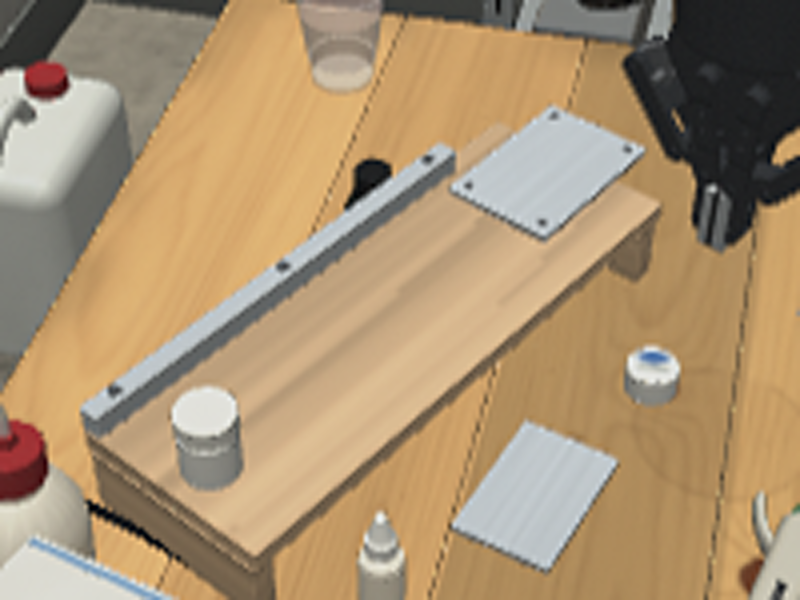

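The picture shows the plate flat and square on the ledge, with corners at (452,187), (545,237), (645,150) and (555,107). Its leading edge is about 28 mm past the end, it is turned 1.4° from the ledge, and the bystanders are in place. The tool is clear, so I'll hand in.

```bash
python3 -c "
from plant import env
print(env.sign_off())"
```

```text
the job is handed in; nothing more can be done
None
```

I tipped the stop down to the far side and pushed the plate along the ledge; its leading edge measures about 28 mm past the right-hand end, flat and about 1.4° off square, with nothing else seen to move, and the job is handed in (no verdict came back).

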